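# Clamp the microtube rack on the shaker platform

### The job

Clamp the microtube rack on the shaker so that it cannot walk off during the run. Push the sliding jaw up until it holds the rack against the end stop and the pin of its bolt stands inside the mouth of the cam disc; then push the cam's lever clockwise (seen from above) half a turn to its stop, so that the disc's hook draws the bolt in tight; finally tip the drop bar over so that it falls with its fork astride the lever and the shaking cannot turn the cam back. Leave the bottles, timer, carton and scanner standing round the shaker where they are.

Things in the scene. Friction and masses are not known exactly. Their poses are not given: they have to be found in the camera images.
- shaker: Bench shaker, fixed: white housing, grey platform 212 x 345 mm, its top 67 mm above the bench (heights below are above this top). Origin on the bench; z up, x away from its front (control panel), y from the sliding jaw to the end stop. Platform: x -124 to 88, y -189 to 156 mm in this frame, in which all x, y below are given. Yaw -0.35 to 0.15 rad in the robot's frame.
- rack_center (a point): Centre (half-way up) of the clear microtube rack, 96 (x) x 206 (y) x 37 mm, loose, 0.2 kg, flat on the platform between two 7 mm high side lips; microtubes in it reach 57 mm. It starts 3 to 19 mm short of the end stop; against the stop its centre lies at about x 24, y 9 mm.
- stop_face (a point): Centre of the fixed end stop's face (y = 112 mm): upright aluminium plate, 90 mm wide (x), 34 mm high. The rack's +y end comes to rest against it.
- jaw_back (a point): Middle of the back (-y) face of the sliding jaw, where to push it, at x -5 mm, 26 mm up. The jaw is an upright plate 108 mm wide (x -32 to 76 mm), 20 mm thick, its top 45 mm up. It slides along +y only, with about 2 N of friction (the rack adds 1 to 2 N). A sprung rubber pad on its front meets the rack.
- jaw (a joint): Travel of the jaw (m), growing along +y. Starts at 0 to 0.020. At about 0.0465 pad, rack and end stop all touch; beyond, the pad's spring resists (4.5 N preload, 1.8 N/mm). From about 0.042 on the bolt's pin is deep enough for the hook; let go, the jaw stays within 1 mm of there. 0.0495 once the cam has drawn it in; hard stop 0.052.
- jaw_pad (a joint): How far the jaw's sprung pad is pressed back (m): 0 = free, about 0.0027 when the cam has drawn the jaw tight.
- bolt_pin (a point): Top of the upright pin (9 mm diameter) at the end of the steel bolt that the jaw carries along the platform's front side (x = -82 mm); it moves with the jaw towards the cam axis. Pin top 22 mm up.
- cam_axis (a point): Fixed point on the cam disc's upright axis (x -82, y 0 mm), half-way up the lever, 36 mm above the platform. The steel disc (radius 42 mm, 11 to 23 mm up) has a spiral slot whose open mouth at the rim takes the bolt's pin.
- lever_end (a point): Middle of the outer end of the cam's lever: a black upright blade on top of the disc, running radially from a 26 mm hub out to 75 mm from the axis, 10 mm thick, 25 to 47 mm up.
- cam_disc (a joint): Turn of the disc (rad), clockwise from above. 0 = lever along -y (to the jaw), pi = lever along +y (to the drop bar), its stop. Starts at 0.10 to 0.30, mouth open to the pin. The lever goes round over the front (-x). The hook takes the pin at about 0.7, draws until 2.6, then holds. Pushing the blade 50 mm from the axis takes about 4 N, rising at the stop; it stays where it is left.
- drop_bar (a joint): Swing of the drop bar (rad): 0 = parked, leaning back 0.35 rad beyond upright towards +y on its stop; past upright (0.35) it falls by itself towards the cam; 1.92 = lying level. Its fork (19 mm wide inside, 18 mm deep, 63 to 81 mm from the pivot) goes over the 10 mm blade only if the lever is at its stop within about 0.07 rad; else it lands on the blade.
- bar_roll (a point): Centre of the black finger roll (11 mm diameter, 30 mm long in x) at the bar's free end, 98 mm from the pivot; parked it stands at about y 168, 142 mm up. Bar: steel strap 14 mm wide (x), 4 mm thick; a very light push or knock moves it.
- bar_pivot (a point): Fixed pivot of the drop bar (axis along x) at x -82, y 130 mm, 52 mm above the platform.
- timer: Bench timer, white, 62 x 62 x 20 mm, on the bench in front of the shaker; origin under its centre. Bystander.
- dropper_a: Dropper bottle, 33 mm diameter, 86 mm high, behind the shaker; origin under its centre. Bystander.
- dropper_b: Dropper bottle, 33 mm diameter, 86 mm high, left of the shaker; origin under its centre. Bystander.
- carton: Small white carton, 89 x 67 x 75 mm, right of the shaker; origin under its centre. Bystander.
- scan_gun: Handheld code scanner lying on the bench, 133 x 123 x 46 mm, left in front; origin under its centre. Bystander.

How it is judged (in metres and radians):
On the way, in this order (a step that is already met when the one before it is completed fails the run):
1. the jaw has been pushed up: the rack is held against the end stop and the bolt's pin stands in the cam's mouth (value of joint jaw above 0.0425 m and y of rack_center in the frame of shaker above 0.0045 m), for 0.2 s.
2. the cam has been turned to its stop with the bolt in its hook, drawn in tight (value of joint cam_disc above 3.05 rad and value of joint jaw above 0.048 m and value of joint jaw_pad above 0.0015 m), for 0.2 s.
At the end, for the whole second after the job is handed in: The rack lies flat on the platform, against the end stop within 3 mm; the jaw is drawn in (joint over 0.048 m) with its pad pressed back more than 1.5 mm; the cam disc is at its stop (over 3.05 rad); the drop bar lies down with its fork astride the lever (over 1.86 rad) (all of step 2 and value of joint drop_bar above 1.86 rad and y of rack_center in the frame of shaker between 0.006 and 0.012 m and angle between rack_center's own z axis and vertical below 0.04 rad and height (world z) of rack_center below 0.089 m); the robot touches nothing.
It fails at once if a bottle, the timer, the carton or the scanner is shoved more than 30 mm or knocked over (distance of any of timer, dropper_a, dropper_b, carton, scan_gun from where it was at the start of the episode above 0.03 m or angle between any of timer, dropper_a, dropper_b, carton, scan_gun's own z axis and vertical above 0.5 rad).
It fails at once if the rack is tipped or lifted off the platform (angle between rack_center's own z axis and vertical above 0.25 rad or height (world z) of rack_center above 0.105 m).
It also fails if it takes over 61 s, if anything falls off the work surface, if the arm or the gripper's body presses on something with over 40 N, if the wrist force passes 120 N, or if a joint passes its speed limit or range.

### The arm

A 7-joint arm with a two-finger parallel gripper is mounted at the origin on a cart in front of the work surface, level with it; the furniture and walls round the work are solid. World frame = base frame: x ahead of the robot, y to its left, z up, the work surface at z = 0. Lengths are in mm, angles in rad, forces in N, time in s.
With the tool pointing down it reaches from about 400 to 875 mm from the base axis. Payload 6.5 kg.
Tool frame: the origin (TCP) lies at the very end of the fingers, on their centre line; the grasp point (between the pads) lies 19 mm behind it; z points along the fingers, y is the line along which they close (so a half turn about z gives the same grasp; the last joint's range is limited). The gripper opens to 88 mm and grips with 3 to 60 N. Pads are 18 mm wide; open, the fingers measure 123 mm over their backs; the gripper's body (75 mm by 187 mm) begins 45 mm behind the grasp point.
Start: joints at [-1.383, 0.536, -0.004, 1.538, 0.003, 1.067, -0.071], TCP at [163.2, 629.171, 238.716] pointing down, gripper open.
Joint ranges: [-2.7, 2.7], [-0.37, 2.16], [-1.27, 1.26], [0.24, 2.4], [-1.31, 4.45], [0.19, 1.91], [-2.76, 2.76]. Speed limits (rad/s): [2.39, 2.39, 3.14, 3.14, 3.14, 3.14, 3.14].

### API

Orientations are given as a 3x3 rotation matrix whose columns are the frame's x, y, z axes.
In Python, from workcell import state, read_camera, camera_params, robot, models gives the robot as it stands. The module is installed in compiled form; this text tells all that it offers.
- The arm moves only by the shell command python3 -m pendant 'ROWS' [FORCE]. ROWS is JSON, a list of rows, each a list of 5 numbers: the shift along the tool's x, y, z each as a share of 250 mm, from -1 to 1, then the turn about the tool's z as a share of pi rad, from -1 to 1, then the finger opening in mm, from 0 to 88.1. In form: [[tx, ty, tz, roll, claw], ...]. A call has 1 to 20 rows; each row is the pose to reach, as a shift and turn from the pose commanded when the call began, along the tool's axes at that moment, turning the shorter way round; what a row does not reach only later rows make up. A row lasts 1/12 s, in which the tool goes at most 41.7 mm and 7.16 degrees, less where a joint would pass 70% of its speed; a pose out of reach is approached as far as the arm can. A call with a number of a shift or a turn outside -1 to 1 is refused whole. A call with a gripper value outside its range is refused whole. The fingers move at their own pace and stop on an object; FORCE is the grip in N (left out, the last holds). Time passes only in rows, so rows that repeat a pose let the fingers close. It gives the time, the measured TCP pose, the force, the opening and the grip force at its end, in the units of the state.
- state(): the state, without advancing time (a new reading comes with each control period).
- read_camera(name): name is "side" or "top" or "wrist"; returns (picture, depth): 400x640x3 uint8, red, green, blue; 400x640 float32, mm along the optical axis (not along the pixel's ray), 0 where there is no reading.
- camera_params(name): a dict with "K" (3x3 intrinsics, pixels), "k1" (the pictures are not rectified: a ray, as slopes to the right and down, at radius r is drawn at 1 + k1 r^2 times it, then the intrinsics apply), "view" (4x4, takes a point from world to camera coordinates); the wrist camera has in their place "tool_from_camera" (4x4, takes a point from camera to tool coordinates, whose origin is the TCP and whose axes are the flange's). Camera axes: x right, y down, z forward; pixel columns grow to the right and rows downward; lengths in mm; the calibration is good to about 2 mm. A picture is of the moment at which its call begins: read the wrist's pose just before it. camera_params takes no time and is no camera call.
- robot.close_job(): hands the job in; it is judged then, once.
Trained networks look in the newest picture that a camera, given by its name, has taken for a name from the list of things; names that differ only in an ending like _2 or _b are one class to them, and where a whole thing is asked for, a point or a joint stands for the part that bears it (a point fixed in the world has none). Each returns a list of dicts, best first, with "conf" (0 to 1); they miss things now and then, are a little off and sometimes report something else, mostly with a low value. They report only what shows in the picture. A call takes as long as a camera call.
- models.find_in(camera, label): "point" ([x, y, z] in mm, in the coordinates of the camera as it stood for that picture, good to about 4 mm: the middle of the surface that is visible of it).
The state is a dict: "time_s": time; "joint_pos": joint angles; "qd": joint speeds; "effort": joint torques, N m; "position": TCP position; "eef_rot": TCP orientation; "ft_force": force on the tool from outside, world axes, zero at the start; "moment": the same for the moment, N m; "gripper_width": finger opening in mm; "grip_force": force on a finger pad.
Only numpy, scipy, OpenCV 4.12 (cv2) and the standard library are available. Lean on these libraries where they do the work, as an engineer would, in place of code of your own. Each camera call takes 0.05 s, during which the arm holds its last target. There are 200 camera calls.

## Working session

There is one attempt and no reset: what is moved stays moved. The work goes in short steps, Python scripts to look and compute and a shell command to move; the robot and the scene stay as the last step left them, time stands still between calls to the robot, and variables do not carry over. Pictures are saved under pics/ and viewed, at most 10 in all, crops included, and the job is handed in when it is done.

```bash
mkdir -p pics; cat > h.py <<'E'
import numpy as np, cv2
from workcell import state, read_camera, camera_params, robot, models
def snap(cam):
    s=state(); im,d=read_camera(cam); return s,im,d
def w_from_c(cam,p,s=None):
    P=camera_params(cam)
    if cam=='wrist':
        q=np.array(P['tool_from_camera'])@np.r_[p,1]
        return np.array(s['eef_rot'])@q[:3]+np.array(s['position'])
    return (np.linalg.inv(np.array(P['view']))@np.r_[p,1])[:3]
def px(cam,u,v,d,s=None):
    P=camera_params(cam);K=np.array(P['K'])
    x=(u-K[0,2])/K[0,0];y=(v-K[1,2])/K[1,1];x0,y0=x,y
    for _ in range(20):
        f=1+P['k1']*(x*x+y*y);x,y=x0/f,y0/f
    return w_from_c(cam,np.array([x*d,y*d,d]),s)
def cloud(cam,d,s=None):
    P=camera_params(cam);K=np.array(P['K']);v,u=np.mgrid[0:400,0:640]
    x0=(u-K[0,2])/K[0,0];y0=(v-K[1,2])/K[1,1];x,y=x0,y0
    for _ in range(20):
        f=1+P['k1']*(x*x+y*y);x,y=x0/f,y0/f
    c=np.stack([x*d,y*d,d,np.ones_like(d)],-1)
    if cam=='wrist':
        T=np.eye(4);T[:3,:3]=s['eef_rot'];T[:3,3]=s['position'];M=T@np.array(P['tool_from_camera'])
    else: M=np.linalg.inv(np.array(P['view']))
    return (c@M.T)[...,:3]
E
python3 - <<'E'
from h import *
s=state();print(s)
for c in ['top','side']:
    s,im,d=snap(c);cv2.imwrite(f'pics/{c}0.png',im[...,::-1]);np.save(f'{c}0.npy',d)
    for l in ['shaker','rack_center','stop_face','jaw_back','bolt_pin','cam_axis','lever_end','bar_roll','bar_pivot','timer','dropper_a','carton','scan_gun']:
        r=models.find_in(c,l)
        print(c,l,[(round(x['conf'],2),w_from_c(c,x['point']).round(0).tolist()) for x in r[:2]])
E
```

```text
{'time_s': 0.0, 'joint_pos': array([-1.3832012 ,  0.53716946, -0.0044597 ,  1.53881793,  0.00258575,
        1.0672743 , -0.07123968]), 'qd': array([-0.00068065, -0.00039329, -0.001087  , -0.0011488 , -0.00103067,
        0.0012553 ,  0.00142564]), 'effort': array([-1.52279699e-04, -5.70973885e+01,  9.90756042e-01, -2.51600540e+01,
       -5.62388892e-02,  1.79090118e-02,  1.86383336e-04]), 'position': array([163.0531095 , 628.61403779, 237.85824291]), 'eef_rot': array([[-9.67977422e-01,  2.51037066e-01, -3.20851815e-04],
       [ 2.51037251e-01,  9.67976051e-01, -1.63209452e-03],
       [-9.91393456e-05, -1.66037640e-03, -9.99998617e-01]]), 'ft_force': array([0.2607093 , 0.26061561, 0.3691803 ]), 'moment': array([ 0.03225789, -0.00143097,  0.00011913]), 'grip_force': 0.0, 'gripper_width': 87.9919158051919}
top shaker [(0.65, [507.0, -20.0, 71.0]), (0.61, [574.0, -130.0, 100.0])]
top rack_center [(0.87, [580.0, -2.0, 107.0])]
top stop_face [(0.88, [506.0, -20.0, 68.0])]
top jaw_back [(0.65, [531.0, -138.0, 106.0])]
top bolt_pin [(0.87, [536.0, -140.0, 101.0]), (0.62, [668.0, 6.0, 56.
[... 568 characters left out ...]
5.0])]
side rack_center [(0.68, [580.0, 14.0, 106.0])]
side stop_face [(0.93, [504.0, 74.0, 64.0])]
side jaw_back [(0.67, [546.0, -135.0, 96.0])]
side bolt_pin [(0.63, [546.0, -131.0, 100.0])]
side cam_axis [(0.86, [508.0, 70.0, 64.0]), (0.3, [487.0, 168.0, 187.0])]
side lever_end [(0.84, [471.0, 23.0, 90.0]), (0.52, [504.0, 71.0, 67.0])]
side bar_roll [(0.6, [487.0, 169.0, 190.0])]
side bar_pivot [(0.97, [501.0, 70.0, 66.0]), (0.46, [488.0, 169.0, 189.0])]
side timer []
side dropper_a [(0.87, [583.0, 235.0, 44.0]), (0.56, [672.0, 18.0, 55.0])]
side carton [(0.81, [687.0, -368.0, 57.0]), (0.21, [547.0, -128.0, 96.0])]
side scan_gun [(0.73, [363.0, 318.0, 37.0]), (0.63, [582.0, 14.0, 102.0])]
```

View pics/top0.png

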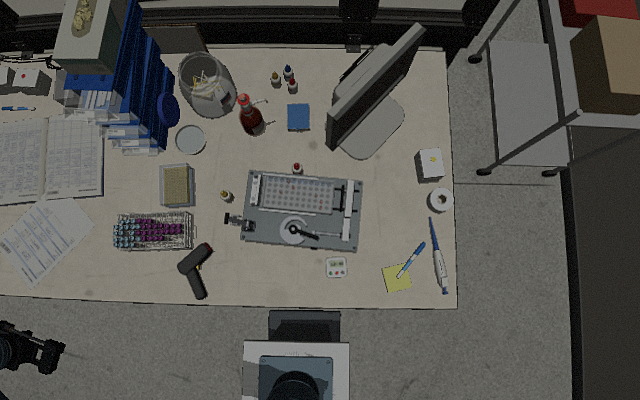

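View pics/side0.png

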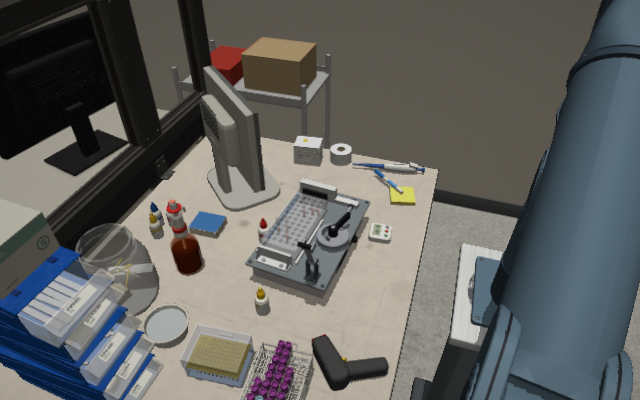

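The top view shows the jaw on the right (~350,210), the cam lever (~300,230) pointing right and slightly down, and the drop bar on the left (~238,220). The monitor stands behind. I'll fit the shaker frame from depth next.

```bash
python3 - <<'E'
from h import *
C={}
for c in ['top','side']:
    p=cloud(c,np.load(c+'0.npy')).reshape(-1,3)
    m=(p[:,0]>380)&(p[:,0]<720)&(p[:,1]>-260)&(p[:,1]<260)
    p=p[m];C[c]=p
    q=p[(p[:,2]>60)&(p[:,2]<73)]
    print(c,len(q),np.median(q[:,2]),cv2.minAreaRect(q[:,:2].astype(np.float32)))
q=C['top'];q=q[(q[:,2]>60)&(q[:,2]<73)]
# robust rect: optimise yaw with percentile extents
best=None
for a in np.arange(-.4,.2,.005):
    c,s=np.cos(a),np.sin(a); u=q[:,0]*c+q[:,1]*s; v=-q[:,0]*s+q[:,1]*c
    e=np.percentile(u,[.7,99.3]);f=np.percentile(v,[.7,99.3]);A=(e[1]-e[0])*(f[1]-f[0])
    if best is None or A<best[0]: best=(A,a,e,f)
print(best)
A,a,e,f=best
o=np.array([e.mean()+18,f.mean()+16.5]);R=np.array([[np.cos(a),-np.sin(a)],[np.sin(a),np.cos(a)]])
O=R@o;print('origin',O,a)
np.save('sh.npy',np.r_[O,a])
# depth height map in shaker frame, both cams
p=np.vstack([C['top'],C['side']]);l=(p[:,:2]-O)@R
def band(n,xr,yr,zr):
    k=(l[:,0]>xr[0])&(l[:,0]<xr[1])&(l[:,1]>yr[0])&(l[:,1]<yr[1])&(p[:,2]-67>zr[0])&(p[:,2]-67<zr[1])
    w=np.c_[l[k],p[k,2]-67]
    print(n,k.sum(),w.min(0).round(0) if k.any() else '',w.max(0).round(0) if k.any() else '',np.median(w,0).round(0) if k.any() else '')
band('jaw',(-40,90),(-200,-110),(38,50))
band('stop',(-40,90),(100,150),(25,40))
band('lever',(-170,-40),(-90,60),(38,55))
band('disc',(-140,-30),(-60,60),(18,30))
band('bar',(-130,-40),(100,200),(60,170))
band('roll',(-130,-40),(100,200),(130,170))
for c in ['top','side']:
  for n,w in {'top':{'lever':(474,8),'jawb':(531,-138),'rack':(580,-2),'roll':(491,157)},'side':{'lever':(471,23),'jaw':(546,-135),'rack':(580,14),'roll':(487,168)}}[c].items(): print(c,n,((np.array(w)-O)@R).round(0))
E
```

```text
top 4497 68.54880523404995 ((557.3995971679688, 24.76739501953125), (421.5148620605469, 236.15240478515625), 85.2587890625)
side 3447 67.3334147165964 ((561.0813598632812, 26.810867309570312), (421.6470947265625, 244.2531280517578), 85.29937744140625)
(np.float64(71270.95908663415), np.float64(-0.07999999999999974), array([436.24145704, 644.2779658 ]), array([-139.86904969,  202.71965991]))
origin [560.304169     3.15887192] -0.07999999999999974
jaw 483 [ -34. -161.   38.] [  77. -129.   50.] [  20. -147.   45.]
stop 384 [-23. 100.  25.] [ 69. 129.  40.] [ 22. 116.  33.]
lever 312 [-105.  -72.   38.] [-68.  18.  54.] [-89. -15.  47.]
disc 853 [-123.  -60.   18.] [-39.  47.  30.] [-91.  12.  23.]
bar 405 [-96. 122.  60.] [-66. 178. 154.] [-82. 155. 126.]
roll 176 [-96. 141. 130.] [-66. 178. 154.] [-82. 169. 145.]
top lever [-86.  -2.]
top jawb [ -18. -143.]
top rack [20. -4.]
top roll [-81. 148.]
side lever [-91.  13.]
side jaw [  -3. -139.]
side rack [19. 12.]
side roll [-86. 158.]
```

```bash
cat >> h.py <<'E'
_sh=np.load('sh.npy');_R=np.array([[np.cos(_sh[2]),-np.sin(_sh[2])],[np.sin(_sh[2]),np.cos(_sh[2])]])
def sh(p): return np.r_[(np.asarray(p)[:2]-_sh[:2])@_R, p[2]-67]
def now():
    s=state(); R=s['eef_rot']; print('t',round(s['time_s'],2),'sh',sh(s['position']).round(1),'F(sh)',(np.r_[np.array(s['ft_force'])[:2]@_R,s['ft_force'][2]]).round(1),'j',np.round(s['joint_pos'],2)); return s
def go(*targets):   # shares from now to shaker-frame targets (mm, z above platform)
    s=now();R=np.array(s['eef_rot'])
    yaw=np.arctan2(R[1,1],R[0,1]); print('roll share',round((yaw-_sh[2])/np.pi,4))
    for t in targets:
        w=np.r_[_sh[:2]+_R@np.array(t[:2]),t[2]+67]
        print(t,(R.T@(w-s['position'])/250).round(3))
E
python3 -m pendant '[[-0.76,-0.92,0,0.444,0],[-0.76,-0.92,0,0.444,0],[-0.76,-0.92,0,0.444,0],[-0.76,-0.92,0,0.444,0],[-0.76,-0.92,0,0.444,0],[-0.76,-0.92,0,0.444,0],[-0.76,-0.92,0,0.444,0],[-0.76,-0.92,0,0.444,0],[-0.76,-0.92,0,0.444,0],[-0.76,-0.92,0,0.444,0],[-0.76,-0.92,0,0.444,0],[-0.76,-0.92,0,0.444,0],[-0.76,-0.92,0,0.444,0]]' 20
python3 -c "
from h import *
go((-5,-195,150),(-5,-195,60))"
```

```text
time_s: 2.48
position: [289.3, 359.0, 238.8]
eef_rot: [[0.075, 0.997, 0.0], [0.997, -0.075, 0.0], [0.0, 0.0, -1.0]]
ft_force: [0.2, -0.6, -0.1]
gripper_width: 3.5
grip_force: 0.0
t 2.48 sh [-298.5  333.   171.8] F(sh) [ 0.2 -0.6 -0.1] j [-1.27  0.22  0.32  2.03 -0.09  0.9  -0.98]
roll share 0.0014
(-5, -195, 150) [-2.117  1.165  0.087]
(-5, -195, 60) [-2.117  1.164  0.447]
```

```bash
python3 -m pendant '[[-0.9,0.45,0,0,0],[-0.9,0.45,0,0,0],[-0.9,0.45,0,0,0],[-0.9,0.45,0,0,0],[-0.9,0.45,0,0,0],[-0.9,0.45,0,0,0],[-0.9,0.45,0,0,0]]' >/dev/null
python3 -m pendant '[[-0.9,0.45,0,0,0],[-0.9,0.45,0,0,0],[-0.9,0.45,0,0,0],[-0.9,0.45,0,0,0],[-0.9,0.45,0,0,0],[-0.9,0.45,0,0,0],[-0.9,0.45,0,0,0]]' >/dev/null
python3 - <<'E'
from h import *
go((-5,-195,120),(-5,-195,60))
s,im,d=snap('wrist');cv2.imwrite('pics/w1.png',im[...,::-1])
p=cloud('wrist',d,s).reshape(-1,3);l=np.c_[(p[:,:2]-_sh[:2])@_R,p[:,2]-67] if 0 else np.array([sh(x) for x in p[d.ravel()>0]])
k=(l[:,0]>-30)&(l[:,0]<75)&(l[:,1]>-190)&(l[:,1]<-110)&(abs(l[:,2]-45)<5);print('jaw top',k.sum(),np.percentile(l[k],[2,50,98],axis=0).round(1))
E
```

```text
t 3.65 sh [ -70.1 -124.5  172.5] F(sh) [0.3 0.  0.6] j [-0.42  0.31  0.69  1.98 -0.24  0.93  0.3 ]
roll share -0.0012
(-5, -195, 120) [-0.28   0.261  0.212]
(-5, -195, 60) [-0.279  0.26   0.452]
jaw top 2523 [[ -27.8 -157.6   41.2]
 [  21.4 -147.2   44.6]
 [  71.4 -138.4   45.9]]
```

View pics/w1.png

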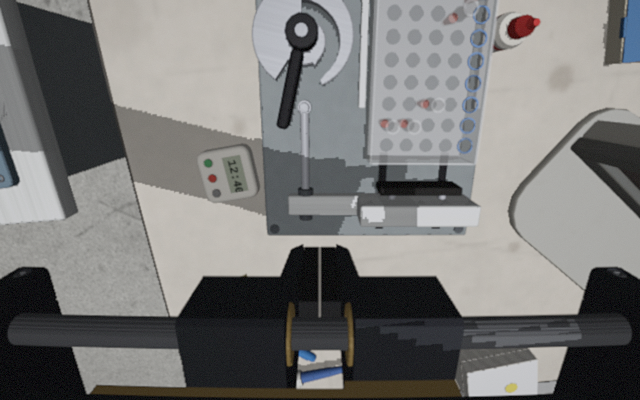

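The wrist view shows the jaw plate (~420,210), the bolt pin (304,107) ahead of the disc mouth, and the lever tip (285,122). The monitor is at the right, so I'll check its clearance before going down.

```bash
python3 - <<'E'
from h import *
for c in ['top','side']:
    p=cloud(c,np.load(c+'0.npy')).reshape(-1,3)
    k=(p[:,2]>130)&(p[:,2]<450)&(p[:,1]>-330)&(p[:,1]<60)&(p[:,0]>500)&(p[:,0]<900)
    print(c,k.sum(),p[k].min(0).round() if k.any() else '')
    q=p[k]
    for y in range(-300,60,60):
        m=abs(q[:,1]-y)<30
        if m.any(): print(y,q[m,0].min().round())
E
python3 -m pendant '[[-0.28,0.26,0.2,0,0],[-0.28,0.26,0.2,0,0],[-0.28,0.26,0.2,0,0],[-0.28,0.26,0.4,0,0],[-0.28,0.26,0.45,0,0],[-0.28,0.26,0.45,0,0]]'
python3 -c "
from h import *
go((-5,-185,14),(-5,-140,14))"
```

```text
top 3322 [ 711. -271.  130.]
-300 900.0
-240 836.0
-180 771.0
-120 711.0
-60 720.0
side 3768 [ 710. -256.  130.]
-240 842.0
-180 776.0
-120 710.0
-60 714.0
time_s: 4.2
position: [535.1, -179.2, 121.7]
eef_rot: [[0.074, 0.997, -0.008], [0.997, -0.074, 0.003], [0.002, -0.009, -1.0]]
ft_force: [-0.2, -0.3, 0.3]
gripper_width: 0.6
grip_force: 0.0
t 4.2 sh [ -10.5 -183.8   54.7] F(sh) [-0.2 -0.3  0.3] j [-0.17  0.62  0.57  1.87 -0.45  0.79  0.56]
roll share 0.0019
(-5, -185, 14) [-0.005  0.024  0.163]
(-5, -140, 14) [0.175 0.025 0.163]
```

```bash
python3 -m pendant '[[-0.01,0.02,0.16,0,0],[-0.01,0.02,0.16,0,0],[-0.01,0.02,0.16,0,0],[-0.01,0.02,0.16,0,0]]'
python3 -m pendant '[[0.03,0,0,0,0],[0.06,0,0,0,0],[0.08,0,0,0,0],[0.1,0,0,0,0],[0.12,0,0,0,0],[0.14,0,0,0,0],[0.14,0,0,0,0]]'
python3 -c "
from h import *
go((-5,-140,14),(-5,-120,14))"
```

```text
time_s: 4.53
position: [543.7, -184.6, 88.2]
eef_rot: [[0.076, 0.997, 0.002], [0.997, -0.076, -0.0], [0.0, 0.002, -1.0]]
ft_force: [0.1, -0.2, -0.5]
gripper_width: 0.5
grip_force: 0.0
time_s: 5.12
position: [545.9, -148.7, 86.3]
eef_rot: [[0.076, 0.997, 0.0], [0.997, -0.076, 0.001], [0.001, 0.0, -1.0]]
ft_force: [-0.3, 0.4, -0.3]
gripper_width: 0.1
grip_force: 0.0
t 5.12 sh [  -2.2 -152.5   19.3] F(sh) [-0.3  0.4 -0.3] j [-0.2   0.67  0.53  1.89 -0.5   0.72  0.54]
roll share 0.0011
(-5, -140, 14) [ 0.05  -0.011  0.021]
(-5, -120, 14) [ 0.13  -0.011  0.021]
```

```bash
python3 -m pendant '[[0.02,0,0,0,0],[0.03,-0.01,0,0,0],[0.04,-0.01,0,0,0],[0.05,-0.01,0,0,0],[0.05,-0.01,0,0,0]]'
python3 - <<'E'
from h import *
go((-5,-120,14))
s,im,d=snap('wrist')
l=np.array([sh(x) for x in cloud('wrist',d,s).reshape(-1,3)[d.ravel()>0]])
k=(l[:,0]>-30)&(l[:,0]<75)&(l[:,1]>-190)&(l[:,1]<-90)&(abs(l[:,2]-45)<3);print('jaw top',k.sum(),np.percentile(l[k],[2,50,98],axis=0).round(1))
cv2.imwrite('pics/w2.png',im[...,::-1])
E
```

```text
time_s: 5.53
position: [544.3, -137.3, 86.3]
eef_rot: [[0.078, 0.997, 0.0], [0.997, -0.078, -0.0], [-0.0, 0.0, -1.0]]
ft_force: [2.2, -3.0, 0.3]
gripper_width: 0.5
grip_force: 1.2
t 5.53 sh [  -4.7 -141.3   19.3] F(sh) [ 2.5 -2.8  0.3] j [-0.23  0.66  0.53  1.9  -0.5   0.71  0.52]
roll share 0.0007
(-5, -120, 14) [ 0.085 -0.001  0.021]
jaw top 12087 [[ -27.9 -131.4   42.7]
 [  18.6 -119.2   44.7]
 [  71.6 -110.1   46.1]]
```

View pics/w2.png

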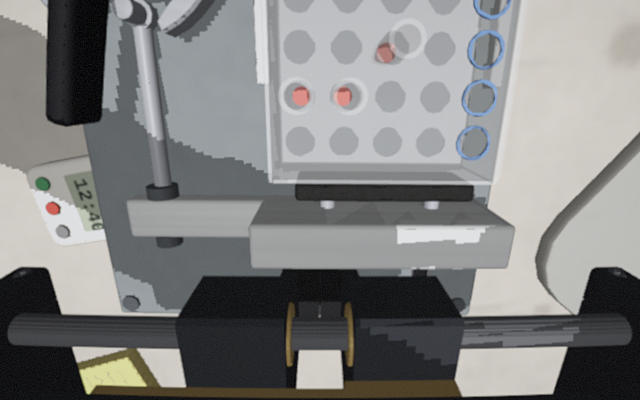

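The jaw is moving and its pad (385,192) is a few mm short of the rack edge (385,180). I'll continue until the force rises.

```bash
python3 -m pendant '[[0.01,0,0,0,0],[0.02,0,0,0,0],[0.03,0,0,0,0],[0.04,0,0,0,0],[0.04,0,0,0,0]]' | grep -E "posi|ft"
python3 -m pendant '[[0.01,0,0,0,0],[0.02,0,0,0,0],[0.02,0,0,0,0]]' | grep -E "posi|ft"
python3 -c "
from h import *
now()
s,im,d=snap('wrist')
l=np.array([sh(x) for x in cloud('wrist',d,s).reshape(-1,3)[d.ravel()>0]])
k=(l[:,0]>-30)&(l[:,0]<75)&(l[:,1]>-190)&(l[:,1]<-90)&(abs(l[:,2]-45)<3);print('jaw top',k.sum(),np.percentile(l[k],[2,50,98],axis=0).round(1))
for n in ['rack_center','bolt_pin']:
  r=models.find_in('wrist',n);print(n,[(x['conf'],sh(w_from_c('wrist',x['point'],s)).round(1)) for x in r[:2]])
"
```

```text
position: [544.7, -129.7, 86.3]
ft_force: [2.0, -8.4, -2.2]
position: [544.9, -127.7, 86.4]
ft_force: [2.8, -16.3, -4.4]
t 6.25 sh [  -4.9 -131.6   19.4] F(sh) [  4.1 -16.   -4.4] j [-0.25  0.66  0.54  1.91 -0.5   0.7   0.5 ]
jaw top 12104 [[ -27.9 -121.7   42.6]
 [  18.7 -109.7   44.7]
 [  71.7 -100.6   46.1]]
rack_center [(0.97, array([ 24.3, -52.3,  33.6]))]
bolt_pin [(0.86, array([  -6.1, -104.4,   34. ]))]
```

```bash
python3 -m pendant '[[-0.03,0,0,0,0],[-0.16,0,0,0,0],[-0.16,0,-0.4,0,0],[-0.16,0,-0.64,0,0],[0,-0.2,-0.64,0,0],[0,-0.2,-0.64,0,0],[0,-0.2,-0.64,0,0]]' | grep -E "posi|ft"
python3 - <<'E'
from h import *
s,im,d=snap('wrist');cv2.imwrite('pics/w3.png',im[...,::-1])
l=np.array([sh(x) for x in cloud('wrist',d,s).reshape(-1,3)[d.ravel()>0]])
def b(n,xr,yr,zr):
    k=(l[:,0]>xr[0])&(l[:,0]<xr[1])&(l[:,1]>yr[0])&(l[:,1]<yr[1])&(l[:,2]>zr[0])&(l[:,2]<zr[1])
    print(n,k.sum(),np.percentile(l[k],[1,50,99],axis=0).round(1).tolist()); return l[k]
b('jaw top',(-30,75),(-190,-80),(42,48))
v=b('lever',(-130,-50),(-90,-15),(43,51))
r=v[:,:2]-[-82,0];print('theta',np.median(np.arctan2(-r[:,0],-r[:,1])), 'rmax',np.percentile(np.hypot(*r.T),99))
b('rack',(-20,70),(-115,120),(33,40))
th0=np.median(np.arctan2(-r[:,0],-r[:,1]))
def fin(th,rr=50,clear=0):
    c,sn=np.cos(th),np.sin(th);t=np.array([-c,sn]);dr=np.array([-sn,-c]);off=5+17.5*abs(c)+10.5*abs(sn)+clear
    return np.array([-82,0])+rr*dr-off*t
S=fin(th0,50,4);print('start',S)
go((*S,80),(*S,29))
for th in np.r_[th0,np.arange(.4,3.3,.2),3.14,3.2,3.25]: print(round(th,2),((fin(th)-S)[::-1]/250).round(3),fin(th).round(0))
E
```

```text
position: [493.8, -115.9, 248.6]
ft_force: [1.1, -0.2, -1.9]
jaw top 2551 [[-28.9, -125.3, 42.6], [21.6, -115.3, 44.6], [73.1, -106.0, 46.3]]
lever 885 [[-103.1, -70.1, 43.6], [-93.0, -41.2, 46.4], [-83.0, -15.4, 48.2]]
theta 0.25591212338864 rmax 71.81219464980964
rack 11650 [[-19.3, -106.0, 33.2], [27.2, -30.6, 35.6], [68.5, 28.1, 38.1]]
start [-66.99950708 -55.60804116]
t 7.03 sh [ -56.6 -123.3  182.4] F(sh) [-0.2  0.5  1.4] j [-0.43  0.33  0.71  1.93 -0.27  0.97  0.33]
roll share 0.0015
(np.float64(-66.99950708143611), np.float64(-55.60804115551824), 80) [ 0.269 -0.04   0.411]
(np.float64(-66.99950708143611), np.float64(-55.60804115551824), 29) [ 0.268 -0.041  0.615]
0.26 [ 0.004 -0.015] [-71. -55.]
0.4 [-0.001 -0.045] [-78. -56.]
0.6 [ 0.    -0.089] [-89. -56.]
0.8 [ 0.012 -0.135] [-101.  -53.]
1.0 [ 0.036 -0.178] [-111.  -47.]
1.2 [ 0.071 -0.216] [-121.  -38.]
1.4 [ 0.116 -0.245] [-128.  -27.]
1.6 [ 0.164 -0.262] [-132.  -15.]
1.8 [ 0.193 -0.272] [-135.   -7.]
2.0 [ 0.226 -0.278] [-137.    1.]
2.2 [ 0.263 -0.278] [-136.   10.]
2.4 [ 0.302 -0.269] [-134.   20.]
2.6 [ 0.341 -0.25 ] [-130.   30.]
2.8 [ 0.377 -0.221] [-122.   39.]
3.0 [ 0.407 -0.182] [-113.   46.]
3.2 [ 0.427 -0.141] [-102.   51.]
3.14 [ 0.422 -0.15 ] [-105.   50.]
3.2 [ 0.427 -0.141] [-102.   51.]
3.25 [ 0.431 -0.132] [-100.   52.]
```

View pics/w3.png

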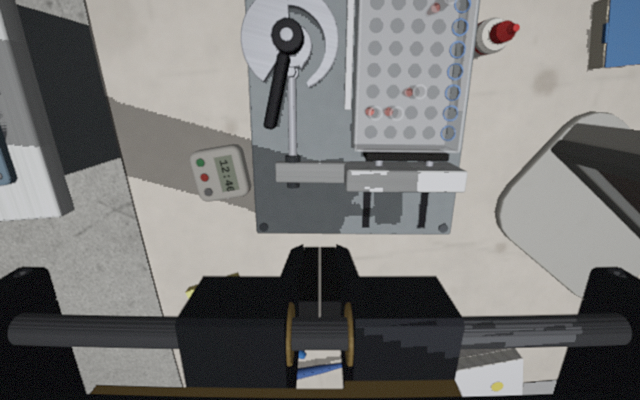

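The pin (292,72) is now inside the disc mouth, the pad (405,157) is against the rack, and the lever is at θ≈0.26. Next I'll descend on the lever's rack side.

```bash
python3 -m pendant '[[0.27,-0.04,0.3,0,0],[0.27,-0.04,0.3,0,0],[0.27,-0.04,0.4,0,0],[0.27,-0.04,0.5,0,0],[0.27,-0.04,0.61,0,0],[0.27,-0.04,0.61,0,0],[0.27,-0.04,0.61,0,0]]' | grep -E "posi|ft"
python3 -c "
from h import *
go((-67,-55.6,29))"
```

```text
position: [488.9, -50.2, 92.6]
ft_force: [0.1, 0.5, 0.4]
t 7.62 sh [-66.9 -58.9  25.6] F(sh) [0.1 0.5 0.4] j [-0.41  0.56  0.53  2.07 -0.47  0.63  0.37]
roll share 0.0007
(-67, -55.6, 29) [ 0.013 -0.    -0.014]
```

```bash
python3 -m pendant '[[0.01,0,-0.01,0,0],[0.01,-0.015,-0.01,0,0],[0.01,-0.03,-0.01,0,0],[0.01,-0.045,-0.01,0,0],[0.01,-0.065,-0.01,0,0],[0.01,-0.09,-0.01,0,0],[0.015,-0.11,-0.01,0,0],[0.02,-0.135,-0.01,0,0],[0.03,-0.155,-0.01,0,0],[0.045,-0.178,-0.01,0,0],[0.06,-0.198,-0.01,0,0],[0.08,-0.216,-0.01,0,0],[0.1,-0.232,-0.01,0,0],[0.12,-0.245,-0.01,0,0],[0.12,-0.245,-0.01,0,0]]' | grep -E "posi|ft"
python3 - <<'E'
from h import *
s=now()
s,im,d=snap('wrist');cv2.imwrite('pics/w4.png',im[...,::-1])
E
```

```text
position: [430.7, -14.5, 96.0]
ft_force: [0.9, 0.1, -0.0]
t 8.87 sh [-127.7  -28.    29. ] F(sh) [ 0.9  0.2 -0. ] j [-0.52  0.47  0.55  2.22 -0.46  0.56  0.3 ]
```

View pics/w4.png

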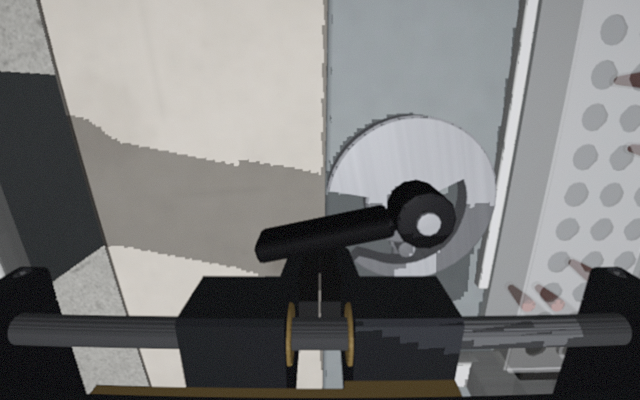

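The lever is at about 1.5 rad (tip ~260,245), with the pin (405,250) caught in the slot. I'll continue the arc.

```bash
python3 -m pendant '[[0.02,-0.008,0,0,0],[0.048,-0.017,0,0,0],[0.063,-0.022,0,0,0],[0.077,-0.027,0,0,0],[0.093,-0.03,0,0,0],[0.11,-0.033,0,0,0],[0.128,-0.034,0,0,0],[0.147,-0.033,0,0,0],[0.166,-0.029,0,0,0],[0.186,-0.024,0,0,0],[0.206,-0.015,0,0,0],[0.225,-0.005,0,0,0],[0.243,0.01,0,0,0],[0.261,0.024,0,0,0],[0.276,0.043,0,0,0],[0.291,0.063,0,0,0],[0.3,0.08,0,0,0],[0.306,0.095,0,0,0],[0.306,0.1,0,0,0],[0.306,0.1,0,0,0]]' | grep -E "posi|ft"
python3 -c "
from h import *
now()"
```

```text
position: [459.7, 58.5, 95.2]
ft_force: [-3.4, -1.8, -1.2]
t 10.58 sh [-104.7   47.1   28.2] F(sh) [-3.2 -2.  -1.2] j [-0.66  0.52  0.55  2.14 -0.47  0.61  0.15]
```

```bash
python3 -m pendant '[[0,0.008,0,0,0],[0,0.016,0,0,0],[0,0.016,0,0,0]]' | grep -E "posi|ft"
python3 -m pendant '[[0,0.008,0,0,0],[0,0.016,0,0,0],[0,0.016,0,0,0],[0,0.016,0,0,0]]' | grep -E "posi|ft"
python3 -c "
from h import *
now()"
```

```text
position: [461.8, 58.5, 95.0]
ft_force: [-9.7, -1.1, 3.6]
position: [462.0, 58.6, 94.8]
ft_force: [-21.3, -0.1, 18.2]
t 11.17 sh [-102.4   47.4   27.8] F(sh) [-21.2  -1.8  18.2] j [-0.65  0.53  0.55  2.13 -0.47  0.62  0.15]
```

```bash
python3 -m pendant '[[0,-0.06,0,0,0],[0,-0.1,0,0,0],[-0.1,-0.1,-0.3,0,0],[-0.25,0,-0.62,0,0],[-0.25,0,-0.65,0,0],[-0.25,0,-0.65,0,0],[-0.25,0,-0.65,0,0]]' | grep -E "posi|ft"
python3 - <<'E'
from h import *
s,im,d=snap('wrist');cv2.imwrite('pics/w5.png',im[...,::-1])
l=np.array([sh(x) for x in cloud('wrist',d,s).reshape(-1,3)[d.ravel()>0]])
k=(l[:,0]>-110)&(l[:,0]<-50)&(l[:,1]>18)&(l[:,1]<80)&(l[:,2]>43)&(l[:,2]<51)
r=l[k][:,:2]-[-82,0];print('theta',np.pi-np.median(np.arctan2(-r[:,0],r[:,1])), np.polyfit(r[:,1],r[:,0],1),'n',k.sum())
go((-125,70,190),(-82,215,190),(-82,215,125))
E
```

```text
position: [469.4, -6.6, 264.2]
ft_force: [0.6, -0.7, 0.1]
theta 3.1344951306226343 [-0.00514472 -0.08320992] n 739
t 11.8 sh [-90.1 -16.3 196.2] F(sh) [ 0.8 -0.   0.4] j [-0.75  0.23  0.78  2.01 -0.2   0.96  0.05]
roll share -0.0001
(-125, 70, 190) [ 0.345 -0.14   0.025]
(-82, 215, 190) [0.925 0.032 0.028]
(-82, 215, 125) [0.924 0.03  0.288]
```

View pics/w5.png

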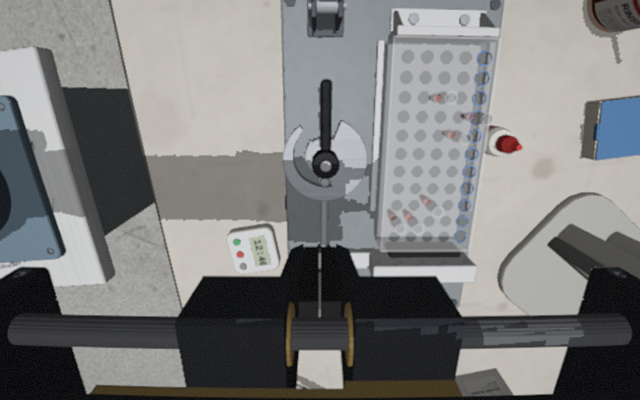

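The lever (326,82–163) points straight at the drop bar at θ≈3.13, and the rack is against the stop. Now I'll go round behind the bar.

```bash
python3 -m pendant '[[0.93,0.03,0,0,0],[0.93,0.03,0,0,0],[0.93,0.03,0,0,0],[0.93,0.03,0,0,0],[0.93,0.03,0,0,0],[0.93,0.03,0,0,0],[0.93,0.03,0,0,0],[0.93,0.03,0,0,0],[0.93,0.03,0.28,0,0],[0.93,0.03,0.28,0,0],[0.93,0.03,0.28,0,0],[0.93,0.03,0.28,0,0]]' | grep -E "posi|ft"
python3 -c "
from h import *
go((-82,185,125),(-82,141,125))"
```

```text
position: [490.3, 224.9, 187.8]
ft_force: [0.4, 0.7, 0.9]
t 12.8 sh [-87.5 215.4 120.8] F(sh) [0.3 0.7 0.9] j [-0.98  0.47  0.61  1.9  -0.35  0.88 -0.28]
roll share 0.0
(-82, 185, 125) [-0.122  0.022 -0.017]
(-82, 141, 125) [-0.298  0.022 -0.016]
```

```bash
python3 -m pendant '[[-0.06,0.02,-0.015,0,0],[-0.1,0.02,-0.015,0,0],[-0.12,0.02,-0.015,0,0],[-0.14,0.02,-0.015,0,0],[-0.16,0.02,-0.015,0,0],[-0.18,0.02,-0.015,0,0],[-0.2,0.02,-0.015,0,0],[-0.22,0.02,-0.015,0,0],[-0.24,0.02,-0.015,0,0],[-0.26,0.02,-0.015,0,0],[-0.28,0.02,-0.015,0,0],[-0.3,0.02,-0.015,0,0],[-0.32,0.02,-0.015,0,0],[-0.33,0.02,-0.015,0,0],[-0.33,0.02,-0.015,0,0]]' | grep -E "posi|ft"
python3 -m pendant '[[-0.2,0.02,-0.1,0,0],[0.3,0.02,-0.3,0,0],[0.3,0.02,-0.3,0,0],[0.3,0.02,-0.3,0,0],[0.3,0.02,-0.3,0,0],[0.3,0.02,-0.3,0,0]]' | grep -E "posi|ft"
python3 - <<'E'
from h import *
s,im,d=snap('side');cv2.imwrite('pics/s2.png',cv2.resize(im[150:310,220:400,::-1],None,fx=3.5,fy=3.5))
for c in ['side','top']:
    if c=='top': s,im,d=snap(c)
    p=cloud(c,d).reshape(-1,3);p=p[(abs(p[:,0]-500)<100)&(abs(p[:,1]-60)<150)];l=np.array([sh(x) for x in p])
    k=(abs(l[:,0]+82)<20)&(l[:,1]>15)&(l[:,1]<160)&(l[:,2]>40)&(l[:,2]<130);l=l[k]
    for y in range(20,160,15):
        m=abs(l[:,1]-y)<7.5
        if m.any(): print(c,y,m.sum(),np.percentile(l[m,2],[50,95]).round(0))
now()
E
```

```text
position: [490.0, 143.3, 192.5]
ft_force: [-0.0, -0.3, 0.4]
position: [501.1, 221.5, 268.1]
ft_force: [0.3, -0.4, 0.7]
side 20 4 [46. 48.]
side 35 27 [59. 63.]
side 50 19 [55. 57.]
side 65 75 [54. 57.]
side 80 30 [55. 57.]
side 95 30 [55. 57.]
side 110 31 [55. 57.]
side 125 38 [56. 61.]
side 140 83 [55. 61.]
top 20 20 [49. 61.]
top 35 49 [62. 65.]
top 50 42 [55. 59.]
top 65 42 [56. 60.]
top 80 24 [56. 59.]
top 95 20 [56. 61.]
top 110 25 [57. 60.]
top 125 49 [58. 62.]
top 140 17 [59. 66.]
t 14.65 sh [-76.7 209.1 200. ] F(sh) [-0.1 -0.6 -0.1] j [-1.    0.38  0.66  1.82 -0.26  1.04 -0.32]
```

View pics/s2.png

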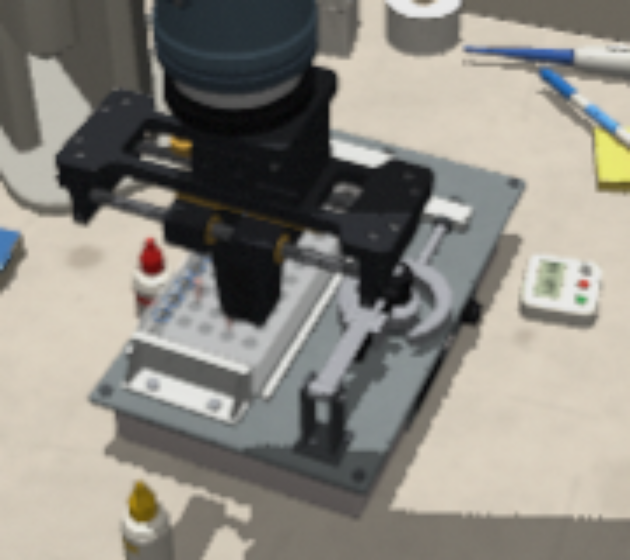

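The bar (strap from ~320,390 to ~400,285) lies over the lever. Its height is a constant 55–57 mm from y 50 to 110, so it is level and astride the lever. The gripper is clear, so I'll hand in.

```bash
python3 -c "
from workcell import robot; print(robot.close_job())"
```

```text
the job is handed in; nothing more can be done
None
```

I handed the job in at about 15 s with the rack clamped against the end stop, the cam at its stop (lever measured at about 3.13 rad) and the drop bar lying level over the lever; the hand-in returned no verdict, and I did not re-measure the final jaw or pad travel or check the bystanders for movement.

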